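Make up a remedy order and reload the parcel stapler at the dispensary counter

TASK

Make up this order and get the parcel stapler ready to close it: slide the stapler's hold-down rail open, load the copper staple strip into the channel against the spring follower so that it lies flat with its front end against the nose block, slide the rail fully closed over it, and then press the red plunger fully down to prove it. Set every remedy tin on the counter upright and fully down into the tray pocket of its own shape (before or after the reloading), and leave the other things on the counter where they are.

Things in the scene. Friction and masses are not known exactly. Their poses are not given: they have to be found in the camera images.
- strip_c (a point): The staple strip: one rigid copper-coloured bar of coppered carton staples, 100 mm long (its x axis) x 32 mm wide (y) x 20 mm high (z), the same either way round, about 90 g, lying loose and flat on the counter. Origin at its centre, 10 mm above its underside.
- stapler: Grey parcel stapler, bolted down. Origin on the counter under the middle of the strip's place. x runs along the channel from nose to follower, y to the side to which the rail opens, z up. Channel floor 40 mm up, open on top, 36 mm wide; side walls 4 mm thick, 10 mm high, at x -50 to -28 and 32 to 110 mm (finger notch between). The rail's bed reaches to y = 120 mm, 39 mm high.
- seat (a point): Where the strip's centre must be when loaded: 50 mm above the counter, flat on the channel floor, its length along x, its front end against the nose block. Axes as the stapler's. The nose block's face is at x = -50 mm; the block reaches to x = -112 mm and stands 12 mm above the channel floor. The plunger is beyond it, at x = -150 mm.
- follower (a joint): Orange spring follower, travel in m: 0 at rest, grows to 0.045 as it is pushed back (stapler +x). Spring: 2 N at rest, 5.3 N with a strip loaded (0.030), 7 N at the end.
- follower_face (a point): Middle of the follower's front face, 20 mm above the channel floor; face 30 mm wide, from 2 to 39 mm above that floor, at rest 70 mm from the nose block. To load: hold the strip level above the nose block's top, push the follower back with its end (30 to 45 mm), then lower it behind the nose block. Friction can hold a strip up that is not fully down: press it down.
- rail (a joint): Aluminium hold-down rail that slides sideways over the channel: 0 = fully closed (over the strip), 0.075 m = fully open, towards the stapler's +y. Stays where left (friction 2 N), starts closed or nearly so. Plate 46 mm along x, 36 mm wide, underside 62.5 mm and top 68.5 mm above the counter; it jams on a strip that is not fully down.
- rail_handle (a point): Centre of the rail's black grip, an upright bar on top of the rail: 36 mm along the stapler's x, 12 mm thick along y, 26 mm high (its top is 13 mm above this point, the rail plate 13 mm below). Moves with the rail.
- plunger (a joint): Red round spring plunger on the nose of the stapler, pressed straight down: 0 up, 0.008 m fully down (6 N); it springs back by itself.
- plunger_top (a point): Centre of the top of the plunger (32 mm across).
- tray: Pale wooden order tray, fixed, 250 (x) x 176 (y) x 20 mm, origin under its centre, with five pockets 14 mm deep, each 3 mm wider than its tin.
- pocket_round_a (a point): Centre of the floor of a round pocket, 57 mm across, 6 mm above the counter and 14 mm below the tray's top. A tin that is fully in has its centre 22 mm above this point. At (-80, -45) mm in the tray.
- pocket_round_b (a point): The other round pocket, the same, at (80, 45) mm in the tray. Either round tin may go into either.
- pocket_square_a (a point): A square pocket, 47 x 47 mm, floor point and depth as for the round ones; sides along the tray's axes. At (80, -45) mm.
- pocket_square_b (a point): The other square pocket, the same, at (0, 45) mm. Either square tin may go into either.
- pocket_oblong (a point): The oblong pocket, 69 mm along the tray's x axis and 37 mm along y, floor point and depth as above. At (-80, 45) mm.
- round1_c (a point): A blue round tin, 54 mm across, 44 mm high, about 110 g. Origin at its centre, half-way up (22 mm above its underside); z up. It stands upright loose on the counter and may be absent (not every order has it).
- round2_c (a point): The other blue round tin, the same. Origin at its centre, half-way up (22 mm above its underside); z up. It stands upright loose on the counter and may be absent (not every order has it).
- square2_c (a point): The other red square tin, the same. Origin at its centre, half-way up (22 mm above its underside); z up. It stands upright loose on the counter and may be absent (not every order has it).
- square1_c (a point): A red square tin, 44 x 44 x 44 mm (sides along its x and y), about 110 g. Origin at its centre, half-way up (22 mm above its underside); z up. It stands upright loose on the counter and may be absent (not every order has it).
- oblong_c (a point): The green oblong tin, 66 mm long (its x axis), 34 mm wide (y), 44 mm high, about 110 g. Origin at its centre, half-way up (22 mm above its underside); z up. It stands upright loose on the counter and may be absent (not every order has it).
- mortar: Bystander: white mortar bowl, 90 mm across, 70 mm high. Origin under its centre.
- jar: Bystander: amber jar with black cap, 52 mm across, 60 mm high. Origin under its centre.
- weight_a: Bystander: brass balance weight, 26 mm across, 36 mm high. Origin under its centre.
- weight_b: Bystander: brass balance weight, 20 mm across, 29 mm high. Origin under its centre.
There are look-alikes about, which are no part of the job. What is shaped like the part that bears round1_c but purple is not meant.

How it is judged:
On the way, in this order (a step that is already met when the one before it is completed fails the run):
1. the rail has been slid open (more than 45 mm) (value of joint rail above 0.045 m), for 0.1 s.
2. the strip lies released in the channel, against the nose, under the follower's push (x of strip_c in the frame of seat between -0.006 and 0.006 m and y of strip_c in the frame of seat between -0.004 and 0.004 m and z of strip_c in the frame of seat between -0.004 and 0.004 m and angle between the x axis of strip_c and the x axis of stapler, either way round below 0.08 rad and angle between strip_c's own z axis and vertical below 0.08 rad and value of joint follower above 0.02 m and contact force between the fingers and strip below 0.1 N), for 0.3 s.
3. the rail is closed over the seated strip (x of strip_c in the frame of seat between -0.006 and 0.006 m and y of strip_c in the frame of seat between -0.004 and 0.004 m and z of strip_c in the frame of seat between -0.004 and 0.004 m and angle between the x axis of strip_c and the x axis of stapler, either way round below 0.08 rad and angle between strip_c's own z axis and vertical below 0.08 rad and value of joint follower above 0.02 m and value of joint rail below 0.006 m), for 0.2 s.
4. the plunger is pressed down with strip loaded and rail closed (all of step 3 and value of joint plunger above 0.006 m), for 0.05 s.
At the end, for the whole second after the job is handed in: Strip released in the channel within 6 mm along, 4 mm across and 4 mm high of its seat, level and straight to 0.08 rad, follower pressed back; rail closed to 6 mm; plunger up; each tin present at rest in a pocket of its shape, 6 mm from its centre, down to 4 mm, upright to 0.1 rad (all of step 3 and value of joint plunger below 0.002 m and linear speed of each of strip, oblong below 0.02 m/s and ((horizontal distance between round1_c and pocket_round_a below 0.006 m and z of round1_c in the frame of pocket_round_a below 0.026 m and angle between round1_c's own z axis and vertical below 0.1 rad and linear speed of round1 below 0.02 m/s) or (horizontal distance between round1_c and pocket_round_b below 0.006 m and z of round1_c in the frame of pocket_round_b below 0.026 m and angle between round1_c's own z axis and vertical below 0.1 rad and linear speed of round1 below 0.02 m/s)) and ((horizontal distance between round2_c and pocket_round_a below 0.006 m and z of round2_c in the frame of pocket_round_a below 0.026 m and angle between round2_c's own z axis and vertical below 0.1 rad and linear speed of round2 below 0.02 m/s) or (horizontal distance between round2_c and pocket_round_b below 0.006 m and z of round2_c in the frame of pocket_round_b below 0.026 m and angle between round2_c's own z axis and vertical below 0.1 rad and linear speed of round2 below 0.02 m/s)) and ((horizontal distance between square1_c and pocket_square_a below 0.006 m and z of square1_c in the frame of pocket_square_a below 0.026 m and angle between square1_c's own z axis and vertical below 0.1 rad and linear speed of square1 below 0.02 m/s) or (horizontal distance between square1_c and pocket_square_b below 0.006 m and z of square1_c in the frame of pocket_square_b below 0.026 m and angle between square1_c's own z axis and vertical below 0.1 rad and linear speed of square1 below 0.02 m/s)) and ((horizontal distance between square2_c and pocket_square_a below 0.006 m and z of square2_c in the frame of pocket_square_a below 0.026 m and angle between square2_c's own z axis and vertical below 0.1 rad and linear speed of square2 below 0.02 m/s) or (horizontal distance between square2_c and pocket_square_b below 0.006 m and z of square2_c in the frame of pocket_square_b below 0.026 m and angle between square2_c's own z axis and vertical below 0.1 rad and linear speed of square2 below 0.02 m/s)) and horizontal distance between oblong_c and pocket_oblong below 0.006 m and z of oblong_c in the frame of pocket_oblong below 0.026 m and angle between oblong_c's own z axis and vertical below 0.1 rad); the robot touches nothing.
It fails at once if a bystander (mortar, amber jar, brass weight) is shifted by more than 40 mm (distance of any of mortar, jar, weight_a, weight_b from where it was at the start of the episode above 0.04 m).
Of round1, round2, square1, square2, oblong only 3 to 5 are there at a start; the rules pass over those that are not, and their reading is None.
At some moment in a run one of round1, round2, square1, square2, oblong may be knocked a few centimetres aside while the robot is not near it.
Once in a run the grip may slacken for a moment while it holds something.
It also fails if it takes over 210 s, if anything falls off the work surface, if the arm or the gripper's body presses on something with over 40 N, if the wrist force passes 120 N, or if a joint passes its speed limit or range.

ROBOT

A 7-joint arm with a two-finger parallel gripper is mounted at the origin on the work surface. World frame = base frame: x ahead of the robot, y to its left, z up, the work surface at z = 0. Lengths are in m, angles in rad, forces in N, time in s.
With the tool pointing down it reaches from about 0.4 to 0.9 m from the base axis. Payload 5.6 kg.
Tool frame: the origin (TCP) lies midway between the tips of the shut fingers; the grasp point (between the pads) lies 19 mm behind it; y points along the fingers, z is the direction in which the jaws open and shut, and the axes are right-handed (so a half turn about y gives the same grasp; the last joint's range is limited). The gripper opens to 92 mm and grips with 3 to 60 N. Pads are 20 mm wide; open, the fingers measure 128 mm over their backs; the gripper's body (75 mm by 189 mm) begins 69 mm behind the grasp point.
Start: joints at [-0.043, 0.468, -0.012, 1.603, 0.006, 1.071, -0.056], TCP at [0.65, -0, 0.215] pointing down, gripper open.
Joint ranges: [-2.53, 2.53], [-0.31, 2.02], [-1.57, 1.55], [0.28, 2.44], [-1.29, 4.43], [0.15, 1.84], [-2.92, 2.92]. Speed limits (rad/s): [2.57, 2.57, 3.14, 3.14, 3.14, 3.14, 3.14].

INTERFACE

Orientations are given as a 3x3 rotation matrix whose columns are the frame's x, y, z axes.
In Python, from station import env, effector, solver, viewer, workorder, search_frame, tip_of gives the robot as it stands. Calls block until the motion is done:
- env.reach(position, orientation): joint-space move of the TCP to a pose.
- env.movel(position, frame=None, rate=0.15): straight line of the TCP; frame=None keeps the orientation; rate is the mean speed in m/s.
- env.goto_joints(angles): joint-space move.
- effector.release() and effector.grasp(squeeze=None): open the fingers fully, or close them until they stop; squeeze is the grip in N (None keeps the last).
- env.pause(seconds).
- solver.inverse_kinematics(position, orientation): joint angles nearest the present ones, or None.
- env.sense(): the state.
- viewer.read_camera(name): name is "scene" or "side" or "wrist"; returns (picture, depth): 420x560x3 uint8, red, green, blue; 420x560 float32, m along the optical axis (not along the pixel's ray), 0 where there is no reading.
- viewer.camera_info(name): a dict with "intrinsics" (3x3 intrinsics, pixels), "eye" and "rotation" of the camera in the world; the wrist camera has in their place "T_tool_cam" (4x4, takes a point from camera to tool coordinates, whose origin is the TCP and whose axes are the tool frame's). Camera axes: x right, y up, looking along -z (the intrinsics and any distortion apply to the point x, -y, -z); pixel columns grow to the right and rows downward; lengths in m; the calibration is good to about 2 mm. A picture is of the moment at which its call begins: read the wrist's pose just before it. camera_info takes no time and is no camera call.
A pose or a line that the arm cannot do raises env.PlanningError and nothing moves.
- workorder.finish_job(): hands the job in, once; it reports no verdict.
Trained networks look in the newest picture that a camera, given by its name, has taken for a name from the list of things; names that differ only in an ending like _2 or _b are one class to them, and where a whole thing is asked for, a point or a joint stands for the part that bears it (a point fixed in the world has none). Each returns a list of dicts, best first, with "score" (0 to 1); they miss things now and then, are a little off and sometimes report something else, mostly with a low value. They report only what shows in the picture. A call takes as long as a camera call. They do not tell look-alikes from the thing itself.
- search_frame(camera, name): "at" ([x, y, z] in m, in world coordinates, good to about 4 mm: the middle of the surface that is visible of it).
- tip_of(camera, name): "at" ([x, y, z] in m, in world coordinates, good to about 4 mm: a listed point, or the origin of a listed thing).
The state is a dict: "t": time; "joint_positions": joint angles; "joint_velocities": joint speeds; "tau": joint torques, N m; "ee_pos": TCP position; "tcp_rot": TCP orientation; "wrist_force": force on the tool from outside, world axes, zero at the start; "moment": the same for the moment, N m; "gripper_width": finger opening in m.
Only numpy, scipy, OpenCV 4.12 (cv2) and the standard library are available. Lean on these libraries where they do the work, as an engineer would, in place of code of your own. Each camera call takes 0.05 s, during which the arm holds its last target.

## Working session

There is one attempt and no reset: what is moved stays moved. The work goes in short steps, each a Python script; the robot and the scene stay as the last script left them, time stands still between calls to the robot, and variables do not carry over. Pictures are saved under pics/ and viewed, and the job is handed in when it is done.

```bash
ls; mkdir -p pics; python3 - <<'E'
from station import env, viewer
import cv2, numpy as np
for n in ["scene","side","wrist"]:
    p,d=viewer.read_camera(n); cv2.imwrite(f"pics/a_{n}.png",p[:,:,::-1]); np.save(f"pics/a_{n}_d.npy",d)
    print(n,viewer.camera_info(n))
s=env.sense();print(s)
E
```

```text
pics
scene {'intrinsics': array([[456.29776837,   0.        , 273.68209498],
       [  0.        , 456.29776837, 208.93726762],
       [  0.        ,   0.        ,   1.        ]]), 'eye': array([1.33584846, 0.10255584, 0.59284966]), 'rotation': array([[-0.10716413, -0.53780342,  0.83623162],
       [ 0.99410038, -0.07212158,  0.08101185],
       [ 0.01674189,  0.83997974,  0.54235943]])}
side {'intrinsics': array([[479.05247765,   0.        , 281.01832363],
       [  0.        , 479.05247765, 211.8113491 ],
       [  0.        ,   0.        ,   1.        ]]), 'eye': array([ 0.24240941, -0.85372425,  0.65269869]), 'rotation': array([[ 9.33269025e-01,  1.89443282e-01, -3.05155976e-01],
       [-3.59177432e-01,  4.93909779e-01, -7.91861543e-01],
       [ 7.06671173e-04,  8.48624990e-01,  5.28994449e-01]])}
wrist {'intrinsics': array([[343.76529624,   0.        , 276.03034493],
       [  0.        , 343.76529624, 206.59778685],
       [  0.        ,   0.        ,   1.        ]]), 'T_tool_cam': array([[ 1.69346922e-03, -9.63861932e-01, -2.66396900e-01,
        -7.47721003e-02],
       [ 3
[... 403 characters left out ...]
: array([-3.31402867e-04, -2.00349312e-03, -4.04225532e-04, -2.38340548e-03,
       -1.64076744e-03,  1.08859403e-03, -5.52169883e-05]), 'tau': array([ 5.41294467e-04, -5.20952761e+01, -1.22385321e-02, -2.43975341e+01,
       -5.66028839e-02,  1.53196411e-02,  8.68381130e-05]), 'ee_pos': array([ 6.49580131e-01, -5.38515649e-05,  2.13880980e-01]), 'tcp_rot': array([[-7.39987783e-05, -1.29290818e-03,  9.99999161e-01],
       [-9.99999993e-01, -8.83010654e-05, -7.41130052e-05],
       [ 8.83968126e-05, -9.99999160e-01, -1.29290164e-03]]), 'wrist_force': array([-0.50760112, -1.17557837, -0.87979863]), 'moment': array([-0.00191248,  0.02263251,  0.02131821]), 'gripper_width': 0.09212285255823939}
```

View pics/a_scene.png

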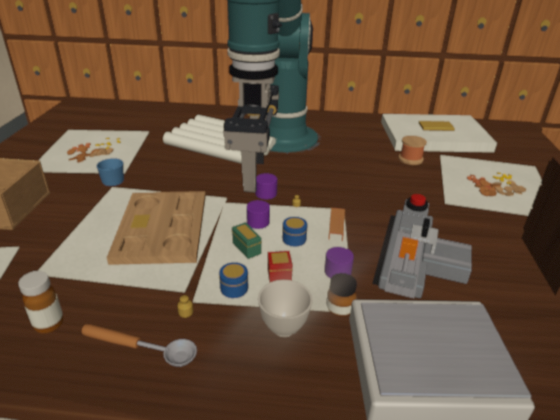

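View pics/a_side.png

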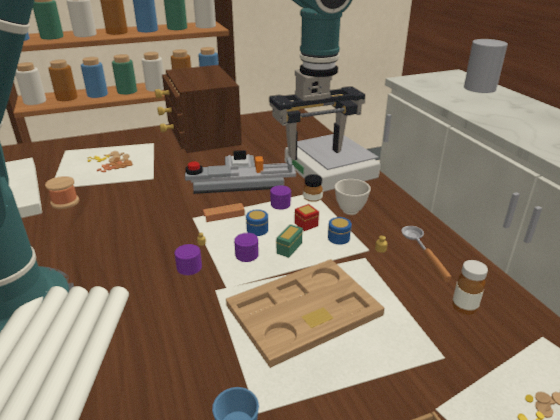

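View pics/a_wrist.png

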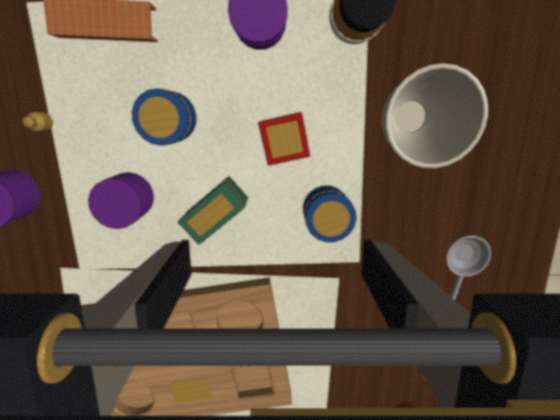

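Candidates in the scene picture:
- **Blue round tins:** (294,231) and (233,280).
- **Purple look-alikes, left alone:** (258,215), (265,186) and (339,262).
- **Blue cup, not a tin:** (111,172).
- **Red square tin:** (280,265).
- **Green oblong tin:** (246,240).
- **Copper strip:** (337,223). The terracotta spool at (413,150) is not it.
- **Stapler:** (410,250).
- **Tray:** (160,225).

I'll measure these next.

```bash
cat > h.py <<'E'
from station import env, effector, solver, viewer, workorder, search_frame, tip_of
import cv2, numpy as np
def cloud(n, save=None):
    s=env.sense()
    p,d=viewer.read_camera(n); i=viewer.camera_info(n); K=i["intrinsics"]
    if n=="wrist":
        T=np.eye(4);T[:3,:3]=s["tcp_rot"];T[:3,3]=s["ee_pos"];T=T@i["T_tool_cam"];R,e=T[:3,:3],T[:3,3]
    else: R,e=i["rotation"],i["eye"]
    v,u=np.mgrid[:420,:560]
    c=np.stack([(u-K[0,2])/K[0,0]*d,-(v-K[1,2])/K[1,1]*d,-d],-1)
    W=c@R.T+e; W[d<=0]=np.nan
    if save: cv2.imwrite(save,p[:,:,::-1])
    return p,d,W
def down(yaw):
    # tool z (jaw axis) at angle yaw in the world xy plane, tool y down
    z=np.array([np.cos(yaw),np.sin(yaw),0]);y=np.array([0,0,-1.]);x=np.cross(y,z)
    return np.stack([x,y,z],1)
def masks(p):
    h=cv2.cvtColor(p,cv2.COLOR_RGB2HSV)
    return h
E
python3 - <<'E'
from h import *
for n in ["scene","wrist","side"]:
    p,d,W=cloud(n)
    for nm in ["strip_c","seat","stapler","follower_face","rail_handle","plunger_top","tray","pocket_round_a","pocket_round_b","pocket_square_a","pocket_square_b","pocket_oblong","round1_c","square1_c","oblong_c","mortar","jar","weight_a"]:
        print(n,nm,[(np.round(r["at"],3).tolist(),round(r["score"],2)) for r in tip_of(n,nm)[:5]])
    if n=="scene":
        for px in [(337,223),(294,231),(233,280),(280,265),(246,240),(418,200),(427,228),(408,248),(160,225),(285,310)]: print(px,W[px[1],px[0]].round(4))
print(env.sense()["t"])
E
```

```text
scene strip_c [([0.477, 0.164, 0.006], 0.81)]
scene seat [([0.59, 0.297, 0.052], 0.88), ([0.601, -0.166, 0.005], 0.17)]
scene stapler [([0.585, 0.297, 0.002], 0.97), ([0.581, -0.026, 0.024], 0.39)]
scene follower_face [([0.61, 0.295, 0.056], 0.76)]
scene rail_handle [([0.575, 0.323, 0.082], 0.91), ([0.603, -0.166, 0.007], 0.32)]
scene plunger_top [([0.442, 0.335, 0.077], 0.71), ([0.608, 0.297, 0.056], 0.18)]
scene tray [([0.533, -0.228, -0.004], 0.71)]
scene pocket_round_a [([0.604, -0.166, 0.006], 0.86), ([0.464, -0.288, 0.006], 0.63), ([0.581, -0.027, 0.023], 0.51), ([0.589, 0.3, 0.051], 0.45)]
scene pocket_round_b [([0.604, -0.166, 0.006], 0.86), ([0.464, -0.288, 0.006], 0.63), ([0.581, -0.027, 0.023], 0.51), ([0.589, 0.3, 0.051], 0.45)]
scene pocket_square_a [([0.523, -0.181, 0.006], 0.65)]
scene pocket_square_b [([0.523, -0.181, 0.006], 0.65)]
scene pocket_oblong [([0.447, -0.198, 0.007], 0.68), ([0.603, -0.169, 0.006], 0.44)]
scene round1_c [([0.54, 0.07, 0.022], 0.91), ([0.634, 0.16, 0.022], 0.89), ([0.478, -0.015, 0.022], 0.86), ([0.353, -0.013, 0.024], 0.77)]
scene square1_c
[... 2208 characters left out ...]
1], 0.29)]
side pocket_square_b [([0.617, -0.259, 0.009], 0.85), ([0.522, -0.183, 0.008], 0.77), ([0.535, -0.229, -0.001], 0.29)]
side pocket_oblong [([0.448, -0.193, 0.006], 0.74)]
side round1_c [([0.535, 0.07, 0.021], 0.8), ([0.63, 0.162, 0.023], 0.78), ([0.58, -0.024, 0.026], 0.61), ([0.482, -0.017, 0.026], 0.56), ([0.352, -0.012, 0.019], 0.56)]
side square1_c [([0.66, 0.05, 0.015], 0.98), ([0.439, 0.338, 0.076], 0.32)]
side oblong_c [([0.582, -0.025, 0.025], 0.7), ([0.448, -0.194, 0.008], 0.45)]
side mortar [([0.791, 0.071, 0.0], 0.69)]
side jar [([0.732, 0.164, 0.002], 0.77), ([0.474, 0.163, 0.01], 0.53), ([0.462, -0.286, 0.012], 0.45)]
side weight_a [([0.398, 0.067, -0.001], 0.49)]
3.0
```

```bash
python3 - <<'E'
from h import *
for k,(pos) in enumerate([(0.56,0.25,0.27),(0.53,-0.20,0.27)]):
    env.reach(np.array(pos),down(0)); env.pause(0.3)
    p,d,W=cloud("wrist",f"pics/b{k}.png"); np.save(f"pics/b{k}_W.npy",W)
    print(env.sense()["ee_pos"],env.sense()["t"])
E
```

```text
[0.56035399 0.24917837 0.26977143] 4.4083
[ 0.53019569 -0.1995609   0.26995462] 6.4083
```

```bash
python3 -c "
import cv2,numpy as np
a=cv2.imread('pics/b0.png');b=cv2.imread('pics/b1.png')
cv2.imwrite('pics/b0b.png',cv2.resize(a,(784,588)));cv2.imwrite('pics/b1b.png',cv2.resize(b,(784,588)))"
```

```text
(no output)
```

View pics/b0b.png

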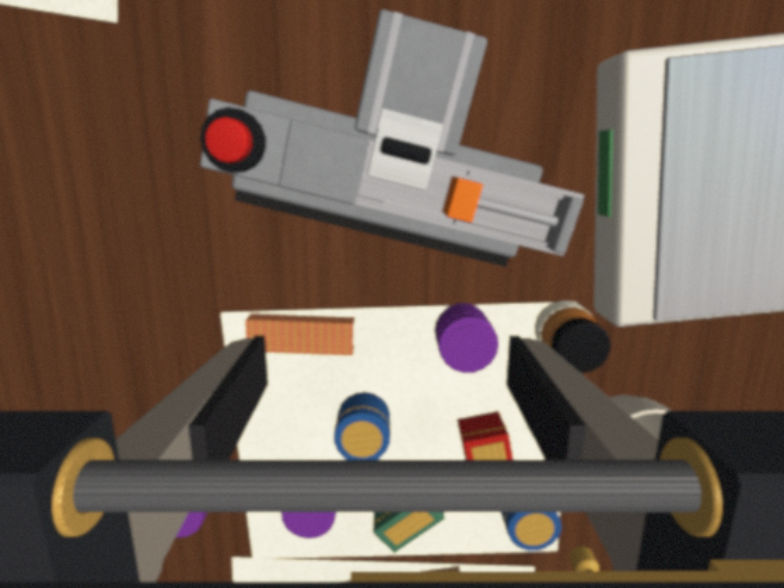

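View pics/b1b.png

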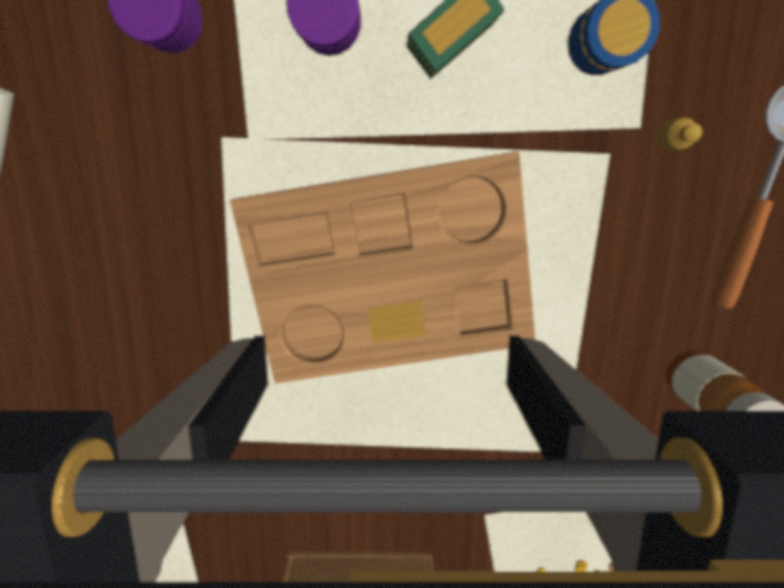

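```bash
cat > seg.py <<'E'
import numpy as np, cv2
def rect(pts):
    """robust minAreaRect in mm; returns centre(m), size(m) long first, yaw of long axis"""
    q=(pts[:,:2]*1000).astype(np.float32)
    (c,s,a)=cv2.minAreaRect(q); box=cv2.boxPoints((c,s,a))
    e=[box[1]-box[0],box[2]-box[1]]; L=[np.linalg.norm(x) for x in e]; k=int(np.argmax(L))
    yaw=np.arctan2(e[k][1],e[k][0]); yaw=(yaw+np.pi/2)%np.pi-np.pi/2
    return np.array(c)/1000,np.array([L[k],L[1-k]])/1000,yaw
def region(W,mask,box,z):
    x0,x1,y0,y1=box
    with np.errstate(invalid='ignore'):
        m=mask&(W[...,0]>x0)&(W[...,0]<x1)&(W[...,1]>y0)&(W[...,1]<y1)&(W[...,2]>z[0])&(W[...,2]<z[1])
    n,l,st,_=cv2.connectedComponentsWithStats(cv2.morphologyEx(m.astype(np.uint8),cv2.MORPH_OPEN,np.ones((3,3))))
    if n<2: return np.zeros((0,3)),m
    k=1+np.argmax(st[1:,4]); return W[l==k],l==k
E
python3 - <<'E'
import cv2,numpy as np
from seg import *
def load(k):
    p=cv2.imread(f'pics/b{k}.png');return cv2.cvtColor(p,cv2.COLOR_BGR2HSV),np.load(f'pics/b{k}_W.npy')
h,W=load(0); H,S,V=[h[...,i].astype(int) for i in range(3)]
T=np.ones(H.shape,bool)
sb=(0.38,0.8,0.2,0.46)
red=((H<6)|(H>174))&(S>150)&(V>120)
for nm,m,b,z in [("red",red,sb,(.05,.1)),("orange",(H>6)&(H<16)&(S>200)&(V>170),sb,(.07,.09)),("black",V<50,(0.52,0.64,0.28,0.4),(.085,.11)),("railplate",(S<60)&(V>150),(0.5,0.66,0.26,0.40),(.064,.074)),
  ("noseblk",(S<90),sb,(.046,.058)),("bed",(S<90),(0.5,0.75,0.33,0.48),(.034,.044)),("strip",T,(0.40,0.56,0.12,0.19),(.014,.03))]:
    q,_=region(W,m,b,z)
    if len(q): print(nm,len(q),*[np.round(a,4) for a in rect(q)],"mean",q.mean(0).round(4), "z",np.percentile(q[:,2],[5,50,95]).round(4))
# jar, strip neighbours
h,W=load(1); H,S,V=[h[...,i].astype(int) for i in range(3)]
q,m=region(W,(H>5)&(H<25)&(S>80),(0.36,0.72,-0.40,-0.1),(.013,.03)); print("tray",len(q),*[np.round(a,4) for a in rect(q)],np.median(q[:,2]))
print("tray table z",np.nanmedian(W[190:230,440:460,2]))
E
```

```text
red 816 [0.4418 0.3358] [0.035  0.0303] -0.0105 mean [0.4446 0.336  0.0735] z [0.0696 0.0739 0.0754]
orange 410 [0.6167 0.2922] [0.0264 0.0169] 1.3161 mean [0.6165 0.2923 0.0791] z [0.0778 0.0792 0.0804]
black 305 [0.5728 0.3275] [0.0321 0.0086] -0.2397 mean [0.5727 0.3275 0.0945] z [0.0932 0.0945 0.0956]
railplate 1689 [0.5735 0.3283] [0.049 0.046] 1.3248 mean [0.5734 0.329  0.0686] z [0.0673 0.0686 0.0699]
noseblk 5528 [0.7712 0.3015] [0.2027 0.0637] -1.5393 mean [0.7602 0.3102 0.0497] z [0.0478 0.0498 0.0513]
bed 5679 [0.5859 0.3776] [0.0894 0.0847] 1.3359 mean [0.5867 0.3844 0.0366] z [0.0348 0.0363 0.0395]
strip 1714 [0.4785 0.1617] [0.0998 0.0327] -0.0425 mean [0.4823 0.1632 0.0199] z [0.0182 0.0201 0.0215]
tray 19578 [ 0.5312 -0.2273] [0.2498 0.1761] 0.1602 0.020047670676470397
tray table z -1.2738920753291305e-05
```

The wrist view (b0b, 784x588) shows:
- The stapler with its red plunger at (230,138), black handle at (405,150) and orange follower at (465,200).
- The copper strip at (300,335).

In b1b the tray has five clear pockets. There is only one red square tin, so square2 is absent. The fitted sizes match the descriptions, so I'll open the rail.

```bash
cat >> h.py <<'E'
SO=np.array([0.589,0.2993]); SY=-0.246
sx=np.array([np.cos(SY),np.sin(SY)]); sy=np.array([-np.sin(SY),np.cos(SY)])
def st(x,y,z): return np.array([*(SO+x*sx+y*sy),z])
def inst(p): r=np.asarray(p)[:2]-SO; return np.array([r@sx,r@sy])
def show(tag=""):
    s=env.sense(); print(tag,"t",round(s["t"],2),"tcp",s["ee_pos"].round(4),"F",s["wrist_force"].round(1),"w",round(s["gripper_width"],4)); return s
RS=down(SY+np.pi/2)
E
python3 - <<'E'
from h import *
hp=np.array([0.5727,0.3275]); 
print(inst(hp), solver.inverse_kinematics(np.array([*hp,.2]),RS))
env.reach(np.array([*hp,0.17]),RS); show()
p,d,W=cloud("wrist","pics/c0.png"); np.save("pics/c0_W.npy",W)
env.movel(np.array([*hp,0.078])); show()
effector.grasp(15); show("grip")
E
```

```text
[-0.02267672  0.02338154] [-0.33992543  0.5256967  -0.32535327  1.57350372  0.18362647  1.07261409
  0.61245176]
 t 8.35 tcp [0.5739 0.3255 0.1703] F [-0.7 -0.1  0.1] w 0.0916
 t 9.17 tcp [0.5733 0.3279 0.0788] F [0.4 0.  0.3] w 0.0917
grip t 10.35 tcp [0.5727 0.3277 0.078 ] F [-0.4  0.5  0.2] w 0.012
```

View pics/c0.png

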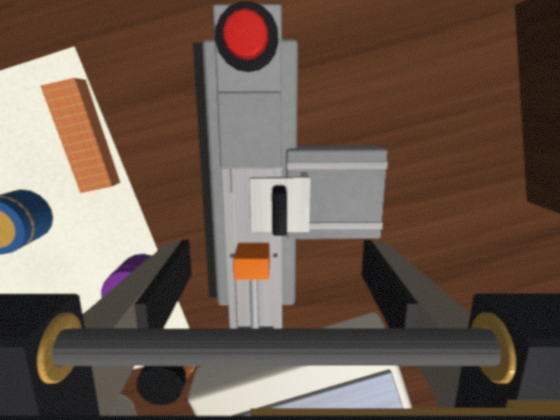

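Handle gripped (12 mm); the view shows the stapler squarely in line with the jaws. Now I'll slide the rail open.

```bash
python3 - <<'E'
from h import *
env.movel(st(-0.0227,0.073,0.078),rate=0.06); show("open")
effector.release(); show()
env.movel(st(-0.0227,0.072,0.20)); 
env.reach(st(-0.03,0.0,0.25),RS); env.pause(0.3)
p,d,W=cloud("wrist","pics/d0.png"); np.save("pics/d0_W.npy",W); show()
E
cat > fit.py <<'E'
import sys
from seg import *
from h import inst
n=sys.argv[1]
h=cv2.cvtColor(cv2.imread(f'pics/{n}.png'),cv2.COLOR_BGR2HSV);W=np.load(f'pics/{n}_W.npy');H,S,V=[h[...,i].astype(int) for i in range(3)]
sb=(0.38,0.8,0.2,0.46)
for nm,m,b,z in [("red",((H<6)|(H>174))&(S>150)&(V>120),sb,(.05,.1)),("orange",(H>6)&(H<16)&(S>200)&(V>170),sb,(.076,.09)),("black",V<50,(0.5,0.68,0.28,0.45),(.085,.11)),("strip",(H>4)&(H<18)&(S>100)&(S<215),(0.40,0.7,0.12,0.35),(.014,.07)),("nosetop",S<70,(0.46,0.56,0.28,0.36),(.046,.057))]:
    q,_=region(W,m,b,z)
    if len(q):
        c,s,a=rect(q); print(nm,len(q),c.round(4),s.round(4),a.round(3),"inst",inst(c).round(4),"mean",inst(q.mean(0)).round(4),np.percentile(q[:,2],[5,50,95]).round(4))
E
python3 fit.py d0
```

```text
open t 11.32 tcp [0.5849 0.3767 0.078 ] F [ 0.2  2.3 -1.8] w 0.0119
 t 12.56 tcp [0.5848 0.3756 0.078 ] F [-0.4 -0.4 -0. ] w 0.0921
 t 14.32 tcp [0.5595 0.3073 0.249 ] F [ 0.5  0.6 -0.4] w 0.0921
red 927 [0.4436 0.3358] [0.0304 0.0301] -0.254 inst [-0.1499 -0.    ] mean [-0.1498 -0.0002] [0.0721 0.074  0.0753]
orange 349 [0.6164 0.2918] [0.0244 0.0164] 1.326 inst [ 0.0284 -0.0006] mean [ 0.0283 -0.0007] [0.078  0.079  0.0801]
black 370 [0.5837 0.375 ] [0.0342 0.0089] -0.251 inst [-0.0236  0.0721] mean [-0.0244  0.0716] [0.0879 0.0941 0.0956]
strip 2576 [0.4777 0.1619] [0.0987 0.0331] -0.043 inst [-0.0745 -0.1604] mean [-0.0763 -0.1597] [0.0182 0.0201 0.0214]
nosetop 3984 [0.5078 0.3199] [0.1091 0.0521] -0.244 inst [-0.0837  0.0002] mean [-0.0902  0.0007] [0.0494 0.0517 0.0532]
```

View pics/d0.png

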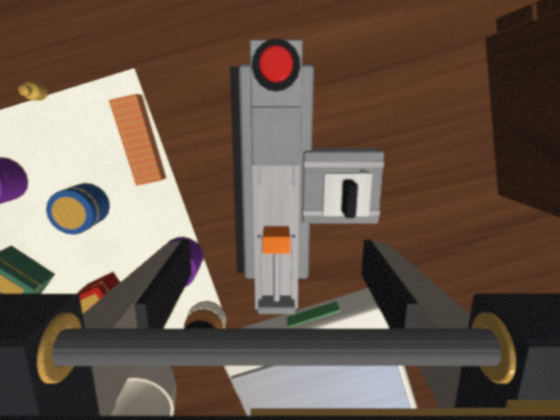

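```bash
python3 - <<'E'
from h import *
a=-0.0425; c=np.array([0.4782,0.1618]); g=c+0.016*np.array([np.cos(a),np.sin(a)])
R=down(a+np.pi/2)
env.reach(np.array([*g,0.12]),R); env.movel(np.array([*g,0.0055]),rate=.08); env.pause(.2); show()
effector.grasp(30); show("grip")
env.movel(np.array([*g,0.15])); show()
env.reach(st(-0.05+0.016,0,0.15),RS); env.pause(.3); show()
p,d,W=cloud("wrist","pics/e0.png"); np.save("pics/e0_W.npy",W)
from seg import *
h=cv2.cvtColor(p,cv2.COLOR_RGB2HSV);H,S,V=[h[...,i].astype(int) for i in range(3)]
q,_=region(W,(H>3)&(H<19)&(S>90),(0.40,0.7,0.2,0.4),(.12,.2))
cc,s,aa=rect(q); print(len(q),cc,s,aa,inst(cc),np.percentile(q[:,2],[5,50,95]))
A=np.c_[q[:,:2],np.ones(len(q))]; print("plane",np.linalg.lstsq(A,q[:,2],rcond=None)[0])
E
```

```text
t 16.93 tcp [0.4944 0.1612 0.0058] F [-0.7 -1.  -0.1] w 0.0919
grip t 17.87 tcp [0.4942 0.1611 0.0055] F [ 0.2 -0.5  0. ] w 0.0318
 t 18.98 tcp [0.4935 0.1608 0.1492] F [-0.3 -0.8 -0.4] w 0.0316
 t 19.97 tcp [0.5563 0.3063 0.1503] F [ 0.5 -0.7 -0.7] w 0.0317
13002 [0.54026184 0.30960016] [0.09948371 0.0358302 ] -0.24550188 [-0.04977922 -0.00187896] [0.16382662 0.16485202 0.16594025]
plane [ 0.00123161 -0.00346249  0.16529311]
```

View pics/e0.png

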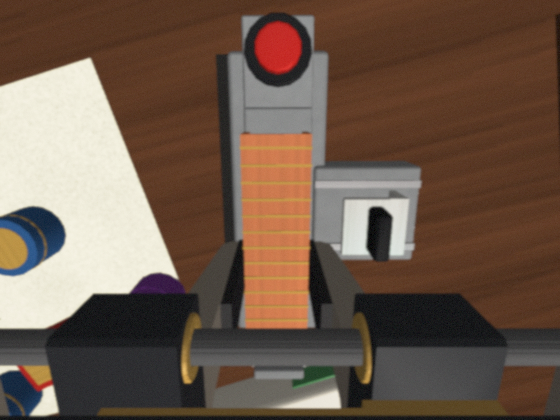

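The strip is held level and straight: yaw -0.2455, top plane flat, front end at row 133. Now I'll push the follower back and lower it.

```bash
python3 - <<'E'
from h import *
g=0.016
env.movel(st(-0.037+g,0,0.10)); env.movel(st(-0.037+g,0,0.062),rate=.06); show("over")
env.movel(st(0.0035+g,0,0.062),rate=.04); env.pause(.2); s=show("pushed"); print(inst(s["ee_pos"]))
e=inst(s["ee_pos"])-[0.0035+g,0]; print(e)
p,d,W=cloud("wrist","pics/f0.png"); np.save("pics/f0_W.npy",W)
E
python3 fit.py f0
```

```text
over t 21.29 tcp [0.5687 0.3046 0.062 ] F [ 0.1 -0.2 -0.6] w 0.0318
pushed t 22.66 tcp [0.6073 0.2951 0.062 ] F [-5.2  0.7  3.2] w 0.0319
[0.01879128 0.00034331]
[-0.00070872  0.00034331]
black 2687 [0.5842 0.3752] [0.0349 0.0112] -0.24 inst [-0.0231  0.0725] mean [-0.0239  0.0712] [0.0869 0.0939 0.0953]
nosetop 13589 [0.5228 0.3159] [0.0789 0.0523] -0.245 inst [-0.0682 -0.    ] mean [-0.0788 -0.0001] [0.0505 0.052  0.0532]
```

View pics/f0.png

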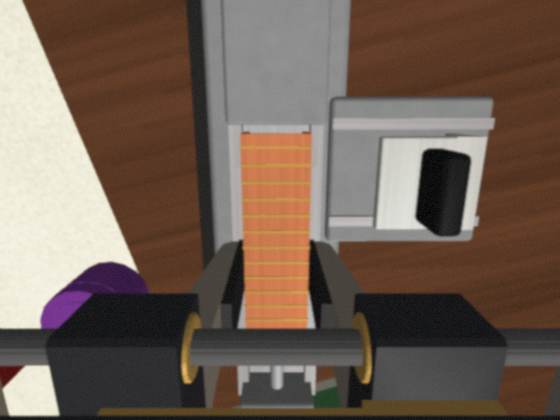

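```bash
python3 - <<'E'
from h import *
W=np.load("pics/f0_W.npy")
for r in range(118,142,2):
    print(r,[ (inst(W[r,c]).round(4).tolist(),round(float(W[r,c,2]),4)) for c in (258,290)])
E
```

```text
118 [([-0.0536, -0.0092], 0.0522), ([-0.0536, 0.007], 0.0519)]
120 [([-0.0526, -0.0093], 0.0508), ([-0.0526, 0.007], 0.0524)]
122 [([-0.0516, -0.0093], 0.0512), ([-0.0516, 0.007], 0.0524)]
124 [([-0.0506, -0.0094], 0.0505), ([-0.0506, 0.0071], 0.05)]
126 [([-0.0492, -0.0099], 0.0395), ([-0.0492, 0.0075], 0.0401)]
128 [([-0.0482, -0.0099], 0.0404), ([-0.0482, 0.0075], 0.0414)]
130 [([-0.0471, -0.0099], 0.0412), ([-0.0471, 0.0075], 0.0404)]
132 [([-0.0461, -0.0099], 0.0417), ([-0.046, 0.0075], 0.0408)]
134 [([-0.0471, -0.0081], 0.0767), ([-0.0472, 0.0061], 0.0775)]
136 [([-0.0463, -0.0081], 0.0775), ([-0.0463, 0.0061], 0.077)]
138 [([-0.0454, -0.0081], 0.0771), ([-0.0454, 0.0061], 0.0769)]
140 [([-0.0445, -0.0082], 0.0765), ([-0.0445, 0.0061], 0.0764)]
```

Nose face is at -0.050 and the strip front at about -0.047, with 3 mm clear. I'll lower it, watching the force.

```bash
python3 - <<'E'
from h import *
g=0.016
for z in (0.056,0.051,0.048,0.0463,0.0452):
    env.movel(st(0.004+g,0,z),rate=.03); s=show(str(z))
    if s["wrist_force"][2]>12: print("stop"); break
env.pause(.2); s=show("down"); print(inst(s["ee_pos"]))
p,d,W=cloud("wrist","pics/g0.png"); np.save("pics/g0_W.npy",W)
for r in range(112,150,3):
    print(r,[ (inst(W[r,c]).round(4).tolist(),round(float(W[r,c,2]),4)) for c in (258,290)])
E
```

```text
0.056 t 23.06 tcp [0.6072 0.2949 0.0554] F [-5.9  1.9  1.3] w 0.0318
0.051 t 23.38 tcp [0.6073 0.2949 0.0503] F [-5.2  2.4  1. ] w 0.0318
0.048 t 23.62 tcp [0.6073 0.295  0.0474] F [-4.7  2.1  0.9] w 0.0313
0.0463 t 23.88 tcp [0.6074 0.2949 0.0459] F [-5.3  1.4  1.2] w 0.0317
0.0452 t 24.12 tcp [0.6076 0.2949 0.0455] F [-6.9  1.   5.7] w 0.0316
down t 24.32 tcp [0.6076 0.2949 0.0455] F [-6.1  1.   5.7] w 0.0313
[0.01912839 0.00028416]
112 [([-0.0562, -0.0084], 0.052), ([-0.0562, 0.0063], 0.0518)]
115 [([-0.0549, -0.0084], 0.0521), ([-0.0549, 0.0063], 0.051)]
118 [([-0.0535, -0.0085], 0.0512), ([-0.0535, 0.0063], 0.0514)]
121 [([-0.0522, -0.0084], 0.0529), ([-0.0522, 0.0063], 0.0525)]
124 [([-0.0508, -0.0086], 0.0513), ([-0.0508, 0.0064], 0.0506)]
127 [([-0.0491, -0.0091], 0.0408), ([-0.049, 0.0068], 0.0406)]
130 [([-0.0475, -0.0092], 0.0395), ([-0.0476, 0.0068], 0.0407)]
133 [([-0.0461, -0.0092], 0.04), ([-0.047, 0.0062], 0.0571)]
136 [([-0.046, -0.0081], 0.0608), ([-0.0459, 0.0061], 0.0595)]
139 [([-0.0446, -0.0082], 0.0603), ([-0.0446, 0.006], 0.0607)]
142 [([-0.0432, -0.0083], 0.0587), ([-0.0433, 0.0061], 0.0603)]
145 [([-0.042, -0.0082], 0.0607), ([-0.0419, 0.0061], 0.0595)]
148 [([-0.0407, -0.0082], 0.0611), ([-0.0405, 0.0062], 0.0587)]
```

View pics/g0.png

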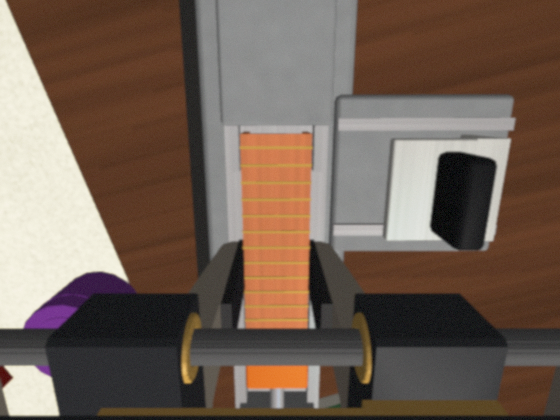

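```bash
python3 - <<'E'
from h import *
s=env.sense()
env.movel(st(0.0165,0,0.0455),rate=.03); show("nose")
effector.release(); show("rel")
p,d,W=cloud("wrist","pics/h0.png"); np.save("pics/h0_W.npy",W)
for r in range(112,160,4):
    print(r,[ (inst(W[r,c]).round(4).tolist(),round(float(W[r,c,2]),4)) for c in (258,290)])
E
```

```text
nose t 24.64 tcp [0.6044 0.2958 0.0456] F [-6.4  1.   3.6] w 0.0315
rel t 25.62 tcp [0.605  0.2953 0.0455] F [-0.4 -0.2  0.5] w 0.092
112 [([-0.0589, -0.0086], 0.0527), ([-0.0589, 0.006], 0.0515)]
116 [([-0.0571, -0.0088], 0.0505), ([-0.0571, 0.006], 0.0519)]
120 [([-0.0553, -0.0087], 0.0525), ([-0.0553, 0.006], 0.0523)]
124 [([-0.0535, -0.0088], 0.0507), ([-0.0535, 0.0061], 0.0526)]
128 [([-0.0517, -0.0088], 0.0524), ([-0.0517, 0.0061], 0.0518)]
132 [([-0.0504, -0.0084], 0.0602), ([-0.0503, 0.0058], 0.059)]
136 [([-0.0486, -0.0085], 0.0595), ([-0.0486, 0.0058], 0.0598)]
140 [([-0.0469, -0.0084], 0.0604), ([-0.0469, 0.0058], 0.0605)]
144 [([-0.0452, -0.0084], 0.0609), ([-0.0451, 0.0058], 0.0599)]
148 [([-0.0434, -0.0085], 0.0604), ([-0.0433, 0.0058], 0.0605)]
152 [([-0.0415, -0.0085], 0.0599), ([-0.0416, 0.0058], 0.0608)]
156 [([-0.0397, -0.0086], 0.06), ([-0.0397, 0.0059], 0.0603)]
```

View pics/h0.png

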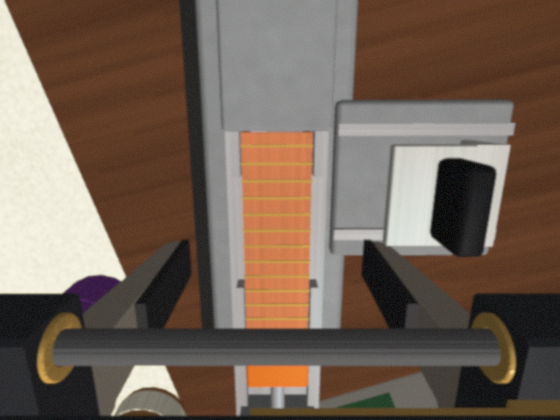

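The strip sits against the nose (row 131) with its top at 60 mm. I'll press it down, then close the rail.

```bash
python3 - <<'E'
from h import *
env.movel(st(0.0165,0,0.11)); effector.grasp(15)
for x in (0.02,-0.015):
    env.movel(st(x,0,0.075)); 
    for z in (0.064,0.062,0.0605,0.0595,0.0585):
        env.movel(st(x,0,z),rate=.03); s=env.sense()
        if s["wrist_force"][2]>8: break
    show("press")
    env.movel(st(x,0,0.08))
env.movel(st(-0.0,0,0.13)); effector.release()
hx,hy=-0.0237,0.0722
env.reach(st(hx,hy,0.14),RS); env.movel(st(hx,hy,0.079),rate=.08); effector.grasp(15); show("grip")
env.movel(st(hx,0.012,0.079),rate=.05); show("12")
for y in (0.006,0.003,0.001,-0.0005):
    env.movel(st(hx,y,0.079),rate=.03); s=show(str(y)); F=s["wrist_force"][:2]@sy; print(F)
    if abs(F)>15: break
effector.release(); env.movel(st(hx,0.0,0.15)); 
env.movel(st(-0.04,0,0.25)); env.pause(.2)
p,d,W=cloud("wrist","pics/i0.png"); np.save("pics/i0_W.npy",W); show()
E
python3 fit.py i0
```

```text
press t 29.5 tcp [0.6085 0.2945 0.0605] F [-3.4 -3.1 10.7] w 0.0006
press t 31.69 tcp [0.5745 0.303  0.0604] F [-4.3 -2.  12. ] w 0.0007
grip t 36.36 tcp [0.5837 0.3755 0.079 ] F [ 0.6  1.7 -1.2] w 0.0122
12 t 37.71 tcp [0.5689 0.3161 0.079 ] F [ 0.3 -1.4  0.3] w 0.012
0.006 t 38.06 tcp [0.5677 0.3111 0.079 ] F [ 2.4  2.9 -3.8] w 0.0116
3.362644799121377
0.003 t 38.31 tcp [0.5677 0.3111 0.079 ] F [ 6.4  8.8 -8.3] w 0.0116
10.066875669895603
0.001 t 38.56 tcp [0.5676 0.311  0.0791] F [  8.8  11.9 -12. ] w 0.0119
13.727481481271026
-0.0005 t 38.81 tcp [0.5676 0.311  0.0791] F [  9.6  15.8 -15.3] w 0.012
17.665871498253622
 t 41.74 tcp [0.55   0.3087 0.249 ] F [-0.5  0.6  0.2] w 0.0922
red 911 [0.4434 0.3358] [0.0304 0.0303] 1.311 inst [-1.501e-01 -1.000e-04] mean [-0.1501 -0.0002] [0.072  0.0739 0.0753]
orange 290 [0.6452 0.2848] [0.024  0.0164] 1.325 inst [ 0.058  -0.0004] mean [ 0.0574 -0.0012] [0.0779 0.079  0.0801]
black 284 [0.5668 0.3106] [0.0328 0.0078] -0.246 inst [-0.0243  0.0056] mean [-0.0257  0.0053] [0.0925 0.0943 0.0955]
strip 1107 [0.6151 0.2921] [0.0468 0.0321] -0.288 inst [ 0.027  -0.0006] mean [ 0.0282 -0.0006] [0.0589 0.0601 0.0624]
nosetop 3814 [0.5004 0.3217] [0.0941 0.0517] -0.253 inst [-0.0914  0.0002] mean [-0.0912  0.0007] [0.0494 0.0517 0.0532]
```

View pics/i0.png

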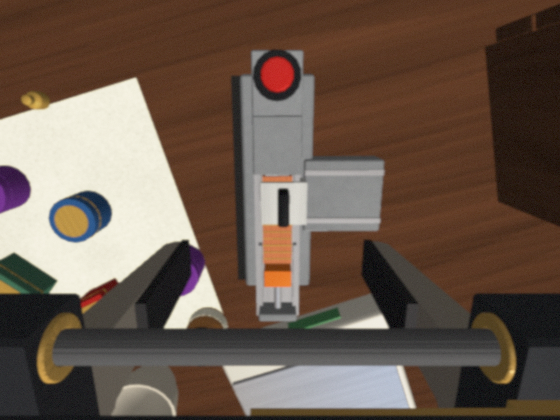

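```bash
python3 - <<'E'
from seg import *
from h import inst,SO,sx,sy
h=cv2.cvtColor(cv2.imread('pics/i0.png'),cv2.COLOR_BGR2HSV);W=np.load('pics/i0_W.npy');H,S,V=[h[...,i].astype(int) for i in range(3)]
X=(W[...,:2]-SO)@sx; Y=(W[...,:2]-SO)@sy; Z=W[...,2]
m=(S>100)&(H>3)&(H<20)&(Z>.056)&(Z<.066)&(abs(Y)<.022)&(X>-.06)&(X<.048)
for lo,hi in((-.06,-.04),(0.0,.048)):
    k=m&(X>lo)&(X<hi); A=np.c_[X[k],Y[k],np.ones(k.sum())]; print(k.sum(),np.linalg.lstsq(A,Z[k],rcond=None)[0],Y[k].min(),Y[k].max(),np.median(Z[k]))
k=(Z>.066)&(Z<.072)&(abs(X+.023)<.03)&(abs(Y)<.05)&(S<60)
print("plate",k.sum(),np.percentile(X[k],[1,99]),np.percentile(Y[k],[1,99]),np.median(Z[k]))
W=np.load('pics/d0_W.npy');X=(W[...,:2]-SO)@sx; Y=(W[...,:2]-SO)@sy; Z=W[...,2]
k=(Z>.066)&(Z<.072)&(abs(X+.023)<.03)&(Y>.03)&(Y<.12); print("plate open",np.percentile(X[k],[1,99]),np.percentile(Y[k],[1,99]))
k=(X>-.06)&(X<.02)&(Y>.05)&(Y<.14)&(Z>.03)&(Z<.05); print("bed",np.percentile(X[k],[1,99]),np.percentile(Y[k],[1,99]),np.percentile(Z[k],[5,50,95]))
E
python3 - <<'E'
import cv2
a=cv2.imread('pics/i0.png')[130:320,200:400];cv2.imwrite('pics/i0c.png',cv2.resize(a,None,fx=3.5,fy=3,interpolation=2))
E
```

```text
160 [0.02860133 0.00664505 0.06150342] -0.015164281540596966 0.014620570976843713 0.06009075960764698
1002 [ 0.00038298 -0.00085972  0.06007447] -0.016192501118779047 0.015365851719412186 0.060082826601239175
plate 1529 [-0.04555368 -0.00053111] [-0.01721153  0.03080062] 0.06853570659507469
plate open [-0.04554375 -0.00036235] [0.05005953 0.09858762]
bed [-0.05907823  0.01822364] [0.05037535 0.11918986] [0.03483427 0.03632288 0.03964983]
```

View pics/i0c.png

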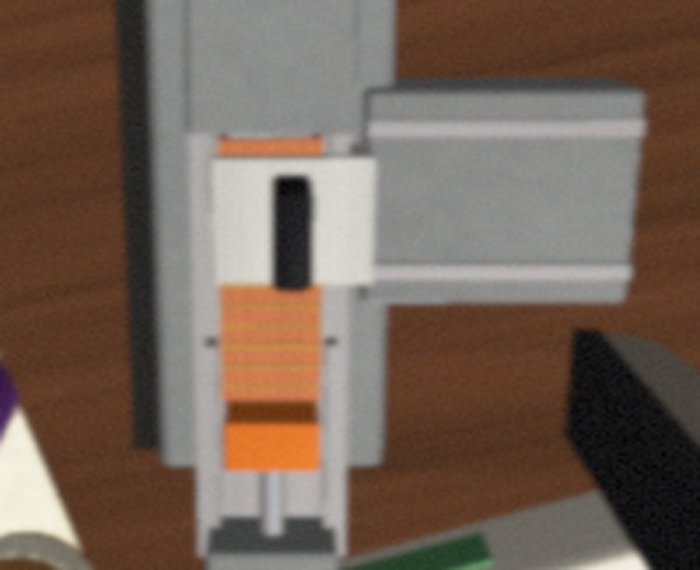

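The plate's leading edge is at y = -17 mm, which covers the 36 mm channel. It also met a hard stop, so the rail is closed; the grip simply sits off-centre on the plate. The strip is flat at 60.1 mm. Now I'll press the plunger.

```bash
python3 - <<'E'
from h import *
effector.grasp(15)
env.reach(st(-0.15,0,0.12),RS); env.movel(st(-0.15,0,0.08),rate=.1); show()
for z in (0.076,0.073,0.070,0.068,0.0665,0.0655,0.0645,0.0635,0.0625):
    env.movel(st(-0.15,0,z),rate=.03); s=show(str(z))
    if s["wrist_force"][2]>17: break
env.pause(.2); show()
env.movel(st(-0.15,0,0.10)); env.movel(st(-0.10,0,0.25)); effector.release(); env.pause(.2)
p,d,W=cloud("wrist","pics/j0.png"); np.save("pics/j0_W.npy",W); show()
E
python3 fit.py j0
```

```text
t 44.35 tcp [0.4441 0.336  0.0802] F [ 0.2 -0.   0.4] w 0.0007
0.076 t 44.63 tcp [0.4437 0.3359 0.0763] F [-0.5 -0.6  0.7] w 0.0004
0.073 t 44.88 tcp [0.444  0.3363 0.0734] F [0.8 0.9 2.2] w 0.0002
0.07 t 45.13 tcp [0.444  0.3363 0.0703] F [1.2 1.2 3.6] w 0.0003
0.068 t 45.38 tcp [0.444  0.3363 0.0683] F [1.3 1.4 5.1] w 0.0005
0.0665 t 45.63 tcp [0.444  0.3363 0.0669] F [2.  1.6 5.9] w 0.0005
0.0655 t 45.88 tcp [0.444  0.3363 0.0664] F [1.3 0.2 9. ] w 0.0004
0.0645 t 46.13 tcp [0.4441 0.3363 0.0663] F [-1.2 -1.2 17.2] w 0.0003
 t 46.33 tcp [0.444  0.3363 0.0663] F [-1.8 -1.4 16.4] w 0.0004
 t 49.54 tcp [0.492  0.3237 0.25  ] F [ 0.3 -1.3  0.6] w 0.0925
red 782 [0.4435 0.3354] [0.0316 0.03  ] -0.25 inst [-0.1499 -0.0004] mean [-0.1504 -0.0003] [0.0722 0.0739 0.0752]
orange 143 [0.6426 0.2832] [0.0195 0.0113] 1.365 inst [ 0.0559 -0.0026] mean [ 0.0558 -0.003 ] [0.0779 0.079  0.0801]
black 202 [0.5664 0.3101] [0.0326 0.0072] -0.248 inst [-0.0246  0.005 ] mean [-0.0279  0.005 ] [0.0893 0.0943 0.0953]
strip 899 [0.6159 0.2916] [0.0454 0.0315] -0.259 inst [ 0.028  -0.0009] mean [ 0.0297 -0.0014] [0.0589 0.0602 0.0618]
nosetop 3336 [0.5082 0.3198] [0.1093 0.0521] -0.24 inst [-0.0833  0.0002] mean [-0.0902  0.0004] [0.0493 0.0517 0.0532]
```

The plunger bottomed at about 8 mm with the force rising, and sprang back up. Now the tins, starting with a fresh look.

```bash
cat > tins.py <<'E'
from h import *
from seg import *
def look(tag,pos=(0.62,-0.04,0.27)):
    env.reach(np.array(pos),down(0)); env.pause(.3)
    p,d,W=cloud("wrist",f"pics/{tag}.png"); h=cv2.cvtColor(p,cv2.COLOR_RGB2HSV);H,S,V=[h[...,i].astype(int) for i in range(3)]
    with np.errstate(invalid='ignore'): m=((W[...,2]>.038)&(W[...,2]<.056)&(W[...,0]>.33)&(W[...,0]<.85)&(W[...,1]>-.36)&(W[...,1]<.23)).astype(np.uint8)
    m=cv2.morphologyEx(m,cv2.MORPH_OPEN,np.ones((3,3)))
    n,l,stt,_=cv2.connectedComponentsWithStats(m); out=[]
    for k in range(1,n):
        if stt[k,4]<150: continue
        q=W[l==k]; c,s,a=rect(q); hh=np.median(h[l==k],0)
        edge=h[(cv2.erode((l==k).astype(np.uint8),np.ones((3,3)))==0)&(l==k)]; eh=np.median(edge,0)
        z=np.median(q[:,2]); zt=q[q[:,2]>z-.003]
        c,s,a=rect(zt)
        print(c.round(4),s.round(4),round(a,3),"z",z.round(4),"med",hh,"edge",eh,stt[k,4]); out.append((c,s,a,eh))
    return out
E
python3 - <<'E'
from tins import *
look("k0"); show()
E
```

```text
[0.6326 0.1412] [0.0412 0.0106] 0.006 z 0.0439 med [141. 154. 119.] edge [141. 161.  75.] 395
[0.803  0.0719] [0.0763 0.0527] -1.382 z 0.0474 med [19. 38. 83.] edge [19. 38. 85.] 1119
[0.5367 0.07  ] [0.0525 0.0525] 1.553 z 0.0444 med [ 20. 159. 128.] edge [107.   89.5 119. ] 2031
[0.657  0.0488] [0.0441 0.044 ] 0.216 z 0.0443 med [ 10. 166. 156.] edge [  6. 123. 158.] 1660
[ 0.3546 -0.0141] [0.053  0.0491] -1.559 z 0.0444 med [141. 160. 116.] edge [142. 158. 100.] 1724
[ 0.4828 -0.0168] [0.0532 0.0523] 1.368 z 0.0444 med [141. 159. 118.] edge [142. 152. 119.] 1720
[ 0.705  -0.0314] [0.0525 0.0519] 0.019 z 0.0443 med [ 20. 159. 134.] edge [107.  91. 126.] 1636
[ 0.6002 -0.0436] [0.066 0.034] 0.639 z 0.0442 med [ 44. 105. 109.] edge [ 61.  71. 101.] 1608
[ 0.8094 -0.3221] [0.0325 0.0077] 1.17 z 0.0474 med [23. 37. 92.] edge [21.5 39.  88.5] 203
 t 51.33 tcp [ 0.62   -0.0393  0.2699] F [-0.2  0.4  0.4] w 0.092
```

View pics/k0.png

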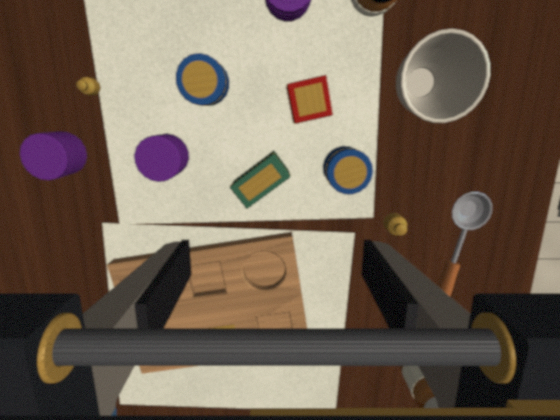

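Two blue tins at (201,79) and (348,170), red at (310,99), green at (260,179) – the green one has been knocked about 25 mm since the start. The purple ones at (162,157), (53,155) and (288,5) are not wanted. I'll place the oblong first.

```bash
cat >> tins.py <<'E'
TO=np.array([0.5312,-0.2273]); TA=0.1602
def tray(x,y): c,s=np.cos(TA),np.sin(TA); return TO+np.array([c*x-s*y,s*x+c*y])
PZ=0.018
RT=down(TA+np.pi/2)
def pick(c,yaw):
    R=down(yaw)
    env.reach(np.array([*c,0.12]),R); env.movel(np.array([*c,PZ]),rate=.12); env.pause(.1)
    effector.grasp(30); show("gripped")
    env.movel(np.array([*c,0.14])); s=show("lifted"); return s["gripper_width"]
def place(px,py,wmin):
    t=tray(px,py)
    env.reach(np.array([*t,0.14]),RT); env.movel(np.array([*t,0.05]),rate=.1); env.pause(.2); s=show("above")
    if s["gripper_width"]<wmin: print("LOST"); return False
    e=s["ee_pos"][:2]-t; print("tcp err",e.round(4))
    offs=[(0,0)]+[(r*np.cos(a),r*np.sin(a)) for r in (.0012,.0024) for a in np.arange(8)*np.pi/4]
    zlast=.05
    for k,(ox,oy) in enumerate(offs):
        q=t+[ox,oy]
        if k: env.movel(np.array([*q,zlast+.0005]),rate=.03)
        for z in np.arange(0.041,0.0225,-0.0025):
            if z>zlast: continue
            env.movel(np.array([*q,z]),rate=.05); s=env.sense()
            if s["wrist_force"][2]>7: break
        zz=s["ee_pos"][2]; zlast=zz
        print(k,"z",zz.round(4),"F",s["wrist_force"].round(1),"w",round(s["gripper_width"],4))
        if zz<0.0262: break
    effector.release(); env.movel(np.array([*t,0.14])); show("placed"); return zz<0.0262
E
python3 - <<'E'
from tins import *
w=pick((0.6002,-0.0436),0.639+np.pi/2)
if w>.03: place(-.08,.045,.03)
E
```

```text
gripped t 55.07 tcp [ 0.6002 -0.0436  0.018 ] F [ 1.2 -0.2 -0.3] w 0.0334
lifted t 56.03 tcp [ 0.5994 -0.0437  0.1391] F [ 0.6 -0.9 -1.1] w 0.0339
above t 58.16 tcp [ 0.4454 -0.1958  0.0506] F [ 0.1 -0.5 -0.4] w 0.0339
tcp err [ 0.0004 -0.0002]
0 z 0.0238 F [-0.7  0.9  4.1] w 0.0338
placed t 62.12 tcp [ 0.4444 -0.1955  0.1393] F [ 0.3 -0.1 -0.2] w 0.0921
```

Went straight in. Next is round2, then the square and round1, with a position check before each pick.

```bash
python3 - <<'E'
from tins import *
o=look("l0")
def near(c0,o): 
    k=min(o,key=lambda r:np.linalg.norm(r[0]-c0)); print("d",np.linalg.norm(k[0]-c0).round(4)); return k
b=near([.705,-.0314],o)
if np.linalg.norm(b[0]-[.705,-.0314])<.004:
    if pick(b[0],1.3)>.05: place(.08,.045,.05)
o=look("l1")
E
```

```text
[0.6321 0.1404] [0.04   0.0095] -0.006 z 0.044 med [141. 154. 118.] edge [141. 159.  73.] 332
[0.8049 0.0731] [0.0768 0.0475] -1.323 z 0.0476 med [20. 38. 82.] edge [20. 39. 83.] 1099
[0.5369 0.0699] [0.0523 0.0523] 1.571 z 0.0445 med [ 20.  159.  126.5] edge [107.  86. 119.] 2030
[0.657  0.0489] [0.0441 0.044 ] 0.217 z 0.0444 med [ 10. 166. 154.] edge [  6. 111. 156.] 1660
[ 0.3546 -0.0136] [0.0528 0.049 ] -1.565 z 0.0443 med [141. 161. 114.] edge [142. 158.  97.] 1743
[ 0.4824 -0.0162] [0.0529 0.0528] -1.54 z 0.0444 med [141. 159. 117.] edge [142.  152.5 118. ] 1725
[ 0.7057 -0.0317] [0.0528 0.0519] -0.007 z 0.0443 med [ 20. 159. 132.] edge [107.  79. 115.] 1658
[ 0.809  -0.3228] [0.0311 0.0065] 1.204 z 0.0468 med [23. 37. 90.] edge [21. 42. 88.] 182
d 0.0007
gripped t 67.01 tcp [ 0.7056 -0.0317  0.018 ] F [-0.4 -0.5 -0.2] w 0.0532
lifted t 67.97 tcp [ 0.7048 -0.0318  0.1388] F [-1.1 -0.2 -2.1] w 0.0536
above t 69.95 tcp [ 0.6034 -0.1703  0.0507] F [-0.5  0.8 -0.8] w 0.0535
tcp err [ 0.0004 -0.0002]
0 z 0.024 F [-0.4 -0.2  2.9] w 0.0534
placed t 73.67 tcp [ 0.6023 -0.1701  0.1391] F [ 0.8 -1.1 -0.2] w 0.092
[0.6322 0.1404] [0.0401 0.0096] -0.011 z 0.0439 med [141. 155. 116.] edge [141.  162.   68.5] 345
[0.8045 0.0717] [0.0765 0.0496] -1.404 z 0.0477 med [20.  38.5 81. ] edge [20. 39. 83.] 1114
[0.5368 0.0697] [0.0525 0.0521] -0.028 z 0.0444 med [ 20. 159. 125.] edge [107.  85. 118.] 2039
[0.6569 0.0488] [0.0439 0.0439] 0.215 z 0.0443 med [ 10. 166. 153.] edge [  6.  112.5 152. ] 1659
[ 0.3547 -0.0141] [0.0518 0.0489] 1.569 z 0.0444 med [141. 161. 113.] edge [142.  159.   99.5] 1732
[ 0.4828 -0.0165] [0.053  0.0526] 1.121 z 0.0444 med [141. 160. 115.] edge [142.  120.5 117. ] 1738
[ 0.6033 -0.1696] [0.0531 0.0527] -0.775 z 0.0502 med [ 99.5 158.  112. ] edge [110.   57.5  99.5] 1446
[ 0.8091 -0.3216] [0.0305 0.0064] 1.145 z 0.0477 med [23. 38. 89.] edge [21.  42.  86.5] 185
```

View pics/l1.png

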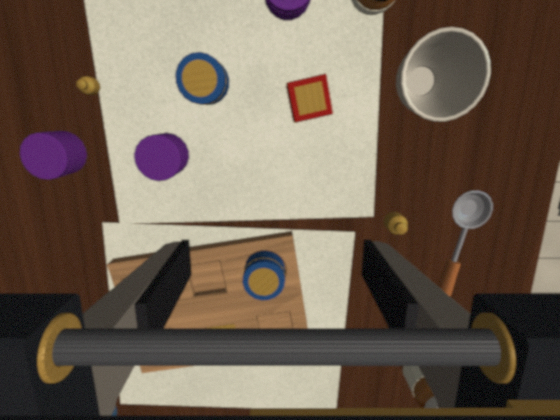

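```bash
python3 - <<'E'
from tins import *
if pick((0.6570,0.0489),0.216+np.pi/2)>.04: place(0,.045,.04)
o=look("m0"); b=min(o,key=lambda r:np.linalg.norm(r[0]-[.5368,.0697]))
if np.linalg.norm(b[0]-[.5368,.0697])<.004:
    if pick(b[0],TA+np.pi/2)>.05: place(-.08,-.045,.05)
look("m1",(0.53,-0.20,0.27)); show()
E
```

```text
gripped t 78.75 tcp [0.657  0.0489 0.018 ] F [0.3 0.2 0.6] w 0.0438
lifted t 79.72 tcp [0.6562 0.0487 0.1389] F [-0.9  1.  -1.5] w 0.044
above t 82.01 tcp [ 0.5244 -0.1831  0.0506] F [-0.3  0.7 -0.9] w 0.0436
tcp err [ 0.0004 -0.0002]
0 z 0.0239 F [ 0.8 -0.4  3.3] w 0.0435
placed t 85.85 tcp [ 0.5233 -0.1828  0.1392] F [ 0.  -0.7 -0.5] w 0.0918
[0.6322 0.1404] [0.04   0.0093] -0.012 z 0.0438 med [141. 155. 116.] edge [141.  157.   72.5] 339
[0.8041 0.0722] [0.0767 0.0514] -1.375 z 0.0475 med [20. 39. 80.] edge [20. 39. 82.] 1121
[0.5367 0.0698] [0.0526 0.0522] -0.008 z 0.0444 med [ 20. 160. 124.] edge [107. 103. 115.] 2027
[ 0.3545 -0.0137] [0.0529 0.0486] -1.568 z 0.0444 med [141. 161. 112.] edge [142. 158.  96.] 1738
[ 0.4824 -0.0165] [0.053  0.0526] 0.443 z 0.0444 med [141. 160. 115.] edge [142.   98.5 118. ] 1739
[ 0.6034 -0.1694] [0.0533 0.0526] 0.069 z 0.0502 med [105. 159. 111.] edge [108.  61. 100.] 1431
[ 0.5245 -0.1826] [0.0442 0.0439] -1.408 z 0.0502 med [  8. 184. 141.] edge [  6. 191. 136.] 1156
[ 0.8088 -0.3216] [0.0305 0.0073] 1.137 z 0.0475 med [23.  36.5 88. ] edge [
[... 424 characters left out ...]
 158. 126.] edge [142. 157. 101.] 1220
[ 0.4822 -0.0293] [0.053  0.0292] -0.005 z 0.0444 med [141. 152. 133.] edge [141. 151. 122.] 1347
[ 0.6031 -0.17  ] [0.0531 0.0518] -0.009 z 0.0503 med [ 20.  158.  128.5] edge [110.  64. 113.] 1826
[ 0.5244 -0.1831] [0.0442 0.0441] -1.408 z 0.0503 med [  9. 177. 162.] edge [  6.  176.5 150. ] 1513
[ 0.4457 -0.1956] [0.0658 0.0343] 0.159 z 0.0503 med [ 42. 104. 108.] edge [ 50.  75. 102.] 1752
[ 0.4594 -0.2841] [0.053  0.0528] 1.202 z 0.0503 med [105. 158. 125.] edge [111.   53.5 111.5] 1543
[ 0.8165 -0.3212] [0.0465 0.0189] 0.945 z 0.0476 med [ 23.  36. 103.] edge [ 21.   42.5 102.5] 412
 t 99.97 tcp [ 0.5299 -0.2002  0.2699] F [-0.8 -0.1 -0.4] w 0.092
```

View pics/m1.png

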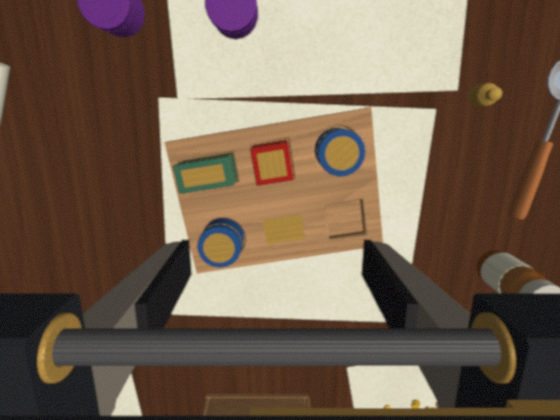

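All four tins are in at (204,173), (272,162), (340,151) and (220,243), with tops at 50 mm. One last check of the stapler, and for any hidden second square tin.

```bash
python3 - <<'E'
from h import *
env.reach(st(-0.04,0,0.25),RS); env.pause(.3)
p,d,W=cloud("wrist","pics/n0.png"); np.save("pics/n0_W.npy",W)
env.reach(np.array([0.5,0.05,0.3]),down(0)); env.pause(.3)
a,_,_=cloud("scene");b,_,_=cloud("side")
for c in("scene","side"): print([(np.round(r["at"],3).tolist(),round(r["score"],2)) for r in search_frame(c,"square1_c")])
cv2.imwrite("pics/n1.png",cv2.resize(np.vstack([a,b]),(448,672))[:,:,::-1][:600])
cv2.imwrite("pics/n2.png",a[:,:,::-1]);cv2.imwrite("pics/n3.png",b[:,:,::-1]); show()
E
python3 fit.py n0
```

```text
[([0.535, -0.18, 0.045], 0.97)]
[([0.525, -0.195, 0.045], 0.89)]
 t 103.72 tcp [0.5    0.0502 0.2999] F [ 0.3  0.  -0.4] w 0.0919
red 900 [0.4433 0.3355] [0.0302 0.0295] -0.245 inst [-0.1501 -0.0003] mean [-0.15   -0.0002] [0.0723 0.074  0.0753]
orange 255 [0.6454 0.2849] [0.024  0.0167] 1.314 inst [ 0.0582 -0.0003] mean [ 0.0572 -0.002 ] [0.0779 0.079  0.0802]
black 276 [0.567  0.3108] [0.0329 0.0078] -0.247 inst [-0.0241  0.0057] mean [-0.0255  0.0054] [0.0923 0.0944 0.0956]
strip 1105 [0.6192 0.2904] [0.0552 0.0315] -0.24 inst [ 0.0314 -0.0013] mean [ 0.0283 -0.0008] [0.0589 0.0602 0.0621]
nosetop 3829 [0.5017 0.3213] [0.0965 0.052 ] -0.245 inst [-0.09    0.0001] mean [-0.0909  0.0007] [0.0493 0.0517 0.0532]
```

View pics/n2.png

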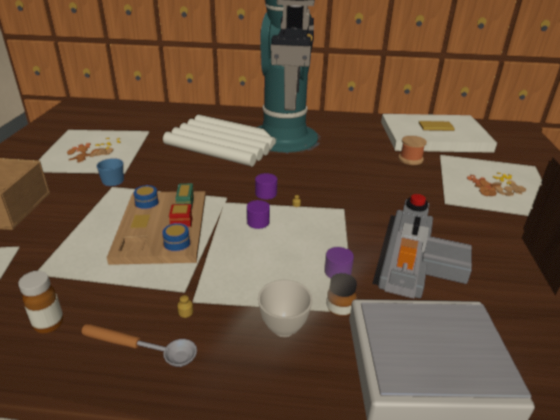

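View pics/n3.png

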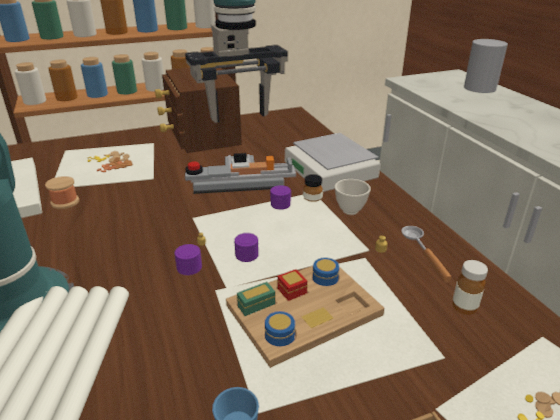

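Both views show four tins in the tray, the rail closed over the strip at about (408,245) in the scene picture, the plunger up, the bystanders where they were, and no further red tin. I'm handing it in.

```bash
python3 - <<'E'
from h import *
print(workorder.finish_job()); show()
E
```

```text
the job is handed in; nothing more can be done
None
the job is handed in; nothing more can be done
```

The job is done and handed in at about 104 s of robot time; the hand-in reports no verdict.

**Stapler:**
- I opened the rail and loaded the strip against the nose block. Its top measured 60 mm above the counter and flat, with the follower about 30 mm back.
- The rail closed to a hard stop with its leading edge at y = -17 mm, so the plate covers the channel. Its grip then stood about 5.5 mm off the channel's centre line. I took that as the grip sitting off-centre on the plate, but could not read the rail joint itself.
- The plunger went down about 8 mm to its stop and sprang back up.

**Tins:** Both blue rounds, the red square and the green oblong are in their own pockets. Each is within about 1 mm of centre, with its top at 50 mm, which means fully down. The second red square tin was not on the counter. The green tin was knocked about 25 mm early in the run, and I picked it up from its new place.

**Last checks:** The purple look-alikes and the bystanders were still in place. No check failed, and I saw no slip of the grip.

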